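Nest the gift pots and hold the lid ready

ROBOT

A 6-joint arm with a two-finger parallel gripper is mounted at the origin on the work surface. World frame = base frame: x ahead of the robot, y to its left, z up, the work surface at z = 0. Lengths are in mm, angles in rad, forces in N, time in s.
With the tool pointing down it reaches from about 400 to 925 mm from the base axis. Payload 12.5 kg.
Tool frame: the origin (TCP) lies midway between the tips of the shut fingers; the grasp point (between the pads) lies 19 mm behind it (env.grip_depth is the distance from the TCP to the grasp point, in mm); z points along the fingers, y is the line along which they close (so a half turn about z gives the same grasp; the last joint's range is limited). The gripper opens to 95 mm and grips with 3 to 60 N. Pads are 20 mm wide; open, the fingers measure 119 mm over their backs; the gripper's body (75 mm by 180 mm) begins 59 mm behind the grasp point.
Start: joints at [1.184, 0.491, 1.559, -0, 1.092, -0.106], TCP at [173.185, 600.544, 214.661] pointing down, gripper open.
Joint ranges: [-3.1, 3.1], [-0.84, 2.19], [0.05, 2.79], [-1.13, 4.28], [0.06, 2.93], [-2.69, 2.69]. Speed limits (rad/s): [2.22, 2.22, 2.79, 3.14, 3.14, 3.14].

INTERFACE

Orientations are given as [roll, pitch, yaw] about the fixed x, y, z axes, in that order (R = Rz(yaw) Ry(pitch) Rx(roll)).
In Python, from cell import monitor, viewer, order, env gives the robot as it stands.
- The arm moves only by the tool move_arm, never from a script. Its argument "moves" is one flat list of numbers, 4 for each row, row after row: the shift along the tool's x, y, z normalised to -1 to 1, where 1 is 0.15 m, then the turn about the tool's z normalised to -1 to 1, where 1 is pi/2 rad. A call has 1 to 10 rows; each row shifts and turns the commanded pose from where the row before left it, along the tool's axes as they then stand; what a row does not reach is not made up. A row lasts 1/8 s, in which the tool goes at most 62.5 mm and 10.7 degrees, less where a joint would pass 70% of its speed; a pose out of reach is approached as far as the arm can. A call with a number of a shift or a turn outside -1 to 1 is refused whole. A call with a gripper value outside its range is refused whole. "claw" is the finger opening in mm, from 0 to 95.1, set as the call begins (left out, the last holds). The fingers move at their own pace and stop on an object; the grip force is fixed at half the most. Time passes only in rows, so rows that do not move let the fingers close. It gives the time, the measured TCP pose, the force, the opening and the grip force at its end, in the units of the state.
- monitor.state(): the state, without advancing time (a new reading comes with each control period).
- viewer.read_camera(name): name is "scene" or "top"; returns the picture (480x640x3 uint8, red, green, blue); there is no depth.
- viewer.camera_info(name): a dict with "K" (3x3 intrinsics, pixels), "camera_from_world" (4x4, takes a point from world to camera coordinates). Camera axes: x right, y down, z forward; pixel columns grow to the right and rows downward; lengths in mm; the calibration is good to about 2 mm. A picture is of the moment at which its call begins. camera_info takes no time and is no camera call.
- order.job_done(): hands the job in; it is judged then, once.
The state is a dict: "t": time; "joints": joint angles; "qvel": joint speeds; "tau": joint torques, N m; "eef_pos": TCP position; "tcp_rot": TCP orientation; "ft_force": force on the tool from outside, world axes, zero at the start; "moment": the same for the moment, N m; "opening": opening from 0.0 (shut) to 1.0 (fully open); "grip_force": force on a finger pad.
Only numpy, scipy, OpenCV 4.12 (cv2) and the standard library are available. Lean on these libraries where they do the work, as an engineer would, in place of code of your own. Each camera call takes 0.05 s, during which the arm holds its last target. There are 200 camera calls.

TASK

Make up the gift set on the shop's display table: leaving the large terracotta pot where it stands, put the medium white pot fully down into it and let go, then put the small blue pot fully down into the white one and let go, so that each stands upright with its rim band resting on the mouth below. Then take the wooden lid by its knob out of the green drawer, carry it over the stack of books, and finish holding it level and centred about a finger's breadth (15 mm) above the blue pot's mouth, not touching it, so that a gift card can be slipped in: the program ends with the lid still in the gripper, neither put down nor let go. Do not disturb the books or the two vases.

Things in the scene. Friction and masses are not known exactly. Their poses are not given: they have to be found in the camera images.
- large_rim (a point): Large terracotta pot, open and upright on the table, 75 mm tall, outer diameter 74 mm at the mouth and 58 mm at the foot, wall 7 mm, so a mouth 60 mm wide inside. Loose, about 0.6 kg. This point is the centre of its mouth, at rim height; z is the pot's axis.
- medium_mid (a point): Medium white ceramic pot, open, upright on the table, 78 mm tall: body 44 mm tall (diameter 44 mm at the foot, 56 mm at its top) under a thick rim band 67 mm wide, 34 mm tall, mouth 48 mm inside. Nested, the band's underside rests on the terracotta pot's rim and the whole band stands above it. 0.18-0.29 kg. This point: on its axis (z), half-way up, 39 mm below the rim.
- small_mid (a point): Small blue ceramic pot, open, upright on the table, 74 mm tall: body 40 mm tall (diameter 34 mm at the foot, 43 mm at its top) under a thick rim band 56 mm wide, 34 mm tall, mouth 34 mm inside. Nested, the band's underside rests on the white pot's rim and the whole band stands above it. 0.12-0.2 kg. This point: on its axis (z), half-way up, 37 mm below the rim. May have swapped places with the white pot.
- lid_mid (a point): Round wooden lid lying on the drawer's floor, knob up, 44 mm tall: a plug at the bottom (26 mm diameter, 8 mm tall), a disc (56 mm diameter, 8 mm thick), then a dark upright cylindrical knob (24 mm diameter, 28 mm tall) to grip. About 60 g. This point: on its axis (z), half-way up, 22 mm above its underside; the knob's middle is 8 mm higher.
- lid: The same wooden lid; this origin is the centre of its underside (the plug's lower face).
- large: The same terracotta pot; this origin is the centre of its foot.
- medium: The same white pot; this origin is the centre of its foot.
- small: The same blue pot; this origin is the centre of its foot.
- drawer: Wooden drawer with a green front, standing open on the table as a display tray, fixed; 240 mm (x) by 220 mm (y) outside, walls 8 mm thick and 60 mm high, floor 8 mm thick; the green front (240 mm wide, 68 mm high, brass pull) is on its -x side. Origin under its centre, on the table.
- books: Stack of four lying books between the drawer and the terracotta pot, an obstacle: 190 mm (x) by 68 mm (y), 88 mm tall, loose, about 1.4 kg. Origin under its centre, on the table. Bystander.
- bud_vase: White bud vase, 82 mm tall, 48 mm diameter, loose, 0.2 kg. Origin at the centre of its foot. Bystander.
- green_vase: Green glass vase, 90 mm tall, 68 mm diameter, loose, 0.4 kg. Origin at the centre of its foot. Bystander.
Not all that is in view belongs to the job. Several things look just like the large: the one meant starts farthest to the robot's right. What is shaped like the medium but purple is not meant.

How it is judged (in metres and radians):
On the way, in this order (a step that is already met when the one before it is completed fails the run):
1. the white pot is nested fully in the terracotta pot, upright and let go (horizontal distance between medium_mid and large_rim below 0.006 m and z of medium_mid in the frame of large_rim between -0.01 and 0 m and angle between medium_mid's own z axis and vertical below 0.1 rad and contact force between the fingers and medium below 0.05 N), for 0.2 s.
2. the blue pot is nested fully in the white pot, upright and let go (horizontal distance between medium_mid and large_rim below 0.006 m and z of medium_mid in the frame of large_rim between -0.01 and 0 m and angle between each of medium_mid, small_mid's own z axis and vertical below 0.1 rad and horizontal distance between small_mid and medium_mid below 0.006 m and z of small_mid in the frame of medium_mid between 0.031 and 0.041 m and contact force between the fingers and small below 0.05 N), for 0.2 s.
3. the lid passes over the stack of books, above its top (x of lid_mid in the frame of books between -0.13 and 0.13 m and y of lid_mid in the frame of books between -0.05 and 0.05 m and z of lid_mid in the frame of books above 0.11 m), for 0.02 s.
At the end, for the whole second after the job is handed in: White pot seated in terracotta pot, blue in white (within 6 mm of centre, 5 mm of seated height, 0.1 rad of upright, at rest); the gripper holds the lid still, underside 3 to 25 mm above the blue rim, within 8 mm of its axis, level within 0.12 rad, not touching it (horizontal distance between medium_mid and large_rim below 0.006 m and z of medium_mid in the frame of large_rim between -0.01 and 0 m and angle between each of medium_mid, small_mid's own z axis and vertical below 0.1 rad and horizontal distance between small_mid and medium_mid below 0.006 m and z of small_mid in the frame of medium_mid between 0.031 and 0.041 m and horizontal distance between lid_mid and small_mid below 0.008 m and z of lid_mid in the frame of small_mid between 0.062 and 0.084 m and angle between lid_mid's own z axis and vertical below 0.12 rad and contact force between the fingers and lid above 0.3 N and contact force between lid and small below 0.05 N and linear speed of each of lid, large, medium, small below 0.02 m/s); the arm keeps its last pose, push and grip.
It fails at once if the books are shifted by more than 20 mm or tipped (distance of books from where it was at the start of the episode above 0.02 m or angle between books's own z axis and vertical above 0.3 rad).
It fails at once if the bud vase is shifted by more than 20 mm or tipped (distance of bud_vase from where it was at the start of the episode above 0.02 m or angle between bud_vase's own z axis and vertical above 0.3 rad).
It fails at once if the green vase is shifted by more than 20 mm or tipped (distance of green_vase from where it was at the start of the episode above 0.02 m or angle between green_vase's own z axis and vertical above 0.3 rad).
It fails at once if the terracotta pot is shifted by more than 30 mm (distance of large from where it was at the start of the episode above 0.03 m).
It also fails if it takes over 72 s, if anything falls off the work surface, if the arm or the gripper's body presses on something with over 40 N, if the wrist force passes 120 N, or if a joint passes its speed limit or range.

## Working session

There is one attempt and no reset: what is moved stays moved. The work goes in short steps, Python scripts to look and compute and a tool call to move; the robot and the scene stay as the last step left them, time stands still between calls to the robot, and variables do not carry over. Pictures are saved under pics/ and viewed, at most 13 in all, crops included, and the job is handed in when it is done.

Besides the shell and the picture viewer there is one more tool, called after "Emit:" as a command line: name --argument value ..., lists and objects as JSON in quotes. move_arm: Moves the arm, as the interface text tells. Scaled input: -1 to 1 covers 0.15 m each way for a shift and pi/2 rad each way for a turn. Its arguments: {"type":"object","properties":{"moves":{"type":"array"},"claw":{"type":"number"}},"required":["moves"]}

```bash
ls; mkdir -p pics; python3 - <<'E'
from cell import monitor, viewer, order, env
import cv2
s=monitor.state();print(s)
for n in("scene","top"):
    im=viewer.read_camera(n);cv2.imwrite(f"pics/{n}0.png",im[...,::-1]);i=viewer.camera_info(n);print(n,i["K"],i["camera_from_world"])
E
```

```text
pics
{'t': 0.0, 'joints': array([ 1.18440256e+00,  4.91550318e-01,  1.55945758e+00, -1.66501514e-06,
        1.09167948e+00, -1.05566065e-01]), 'qvel': array([-0.00082337,  0.00168388,  0.00031242,  0.00068256, -0.0001844 ,
       -0.00082968]), 'tau': array([-3.28321194e-04, -6.12641358e+01, -2.58181965e+01,  6.92670979e-02,
        4.81551338e-02, -1.08031572e-04]), 'eef_pos': array([173.08557508, 600.30243581, 214.06468463]), 'tcp_rot': array([-3.14050386e+00, -1.13883388e-04,  2.86076566e+00]), 'ft_force': array([-0.5864123 ,  0.11416116,  0.54140798]), 'moment': array([-0.00348349,  0.01786819, -0.0015978 ]), 'grip_force': 0.0, 'opening': 0.9991749692672139}
scene [[455.57688726   0.         309.24562423]
 [  0.         455.57688726 251.18265284]
 [  0.           0.           1.        ]] [[-1.75489935e-01  9.84412739e-01 -1.16121242e-02  9.52919442e+01]
 [ 8.52504160e-01  1.46054348e-01 -5.01901170e-01 -4.58587962e+02]
 [-4.92381904e-01 -9.79779876e-02 -8.64847024e-01  1.40076642e+03]
 [ 0.00000000e+00  0.00000000e+00  0.00000000e+00  1.00000000e+00]]
top [[433.76867592   0.         331.84768836]
 [  0.         433.76867592 237.19577754]
 [  0.           0.           1.        ]] [[ 6.86119664e-03 -9.99653039e-01 -2.54308013e-02  2.24868957e+01]
 [-9.89432012e-01 -3.10320463e-03 -1.44964353e-01  5.71076848e+02]
 [ 1.44835139e-01  2.61566778e-02 -9.89110009e-01  8.47985895e+02]
 [ 0.00000000e+00  0.00000000e+00  0.00000000e+00  1.00000000e+00]]
```

View pics/scene0.png

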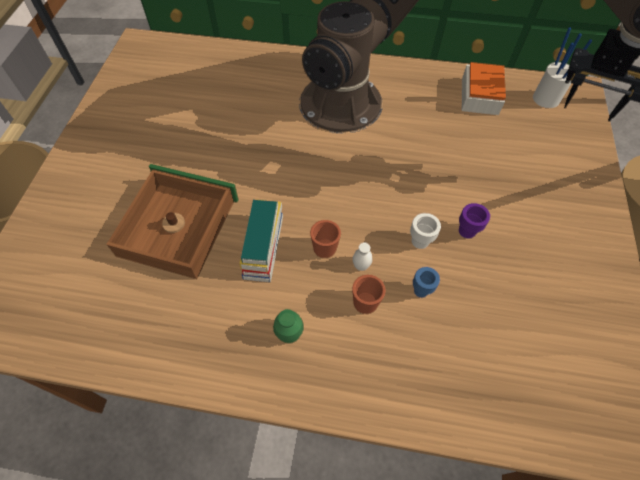

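View pics/top0.png

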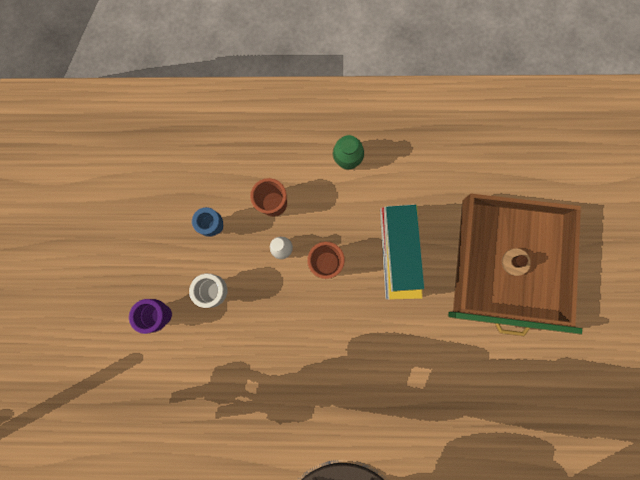

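The target terracotta pot is the one beside the books: top (326,260), scene (325,240). In the top view, white is at (207,291), blue (207,222), the lid (517,262) and the bud vase (281,247). I'll zoom in on the rims next.

```bash
python3 - <<'E'
import cv2,numpy as np
t=cv2.imread("pics/top0.png");s=cv2.imread("pics/scene0.png")
a=cv2.resize(t[195:315,180:360],None,fx=4,fy=4,interpolation=0)[:, :520]
z=lambda im,x,y,w=33:cv2.resize(im[y-w:y+w,x-w:x+w],(264,264),interpolation=0)
r1=np.hstack([z(t,207,291),z(t,207,222),z(t,326,260)])
r2=np.hstack([z(s,425,230),z(s,426,282),z(s,325,240)])
cv2.imwrite("pics/z.png",np.vstack([r1,r2]))
E
```

```text
(no output)
```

View pics/z.png

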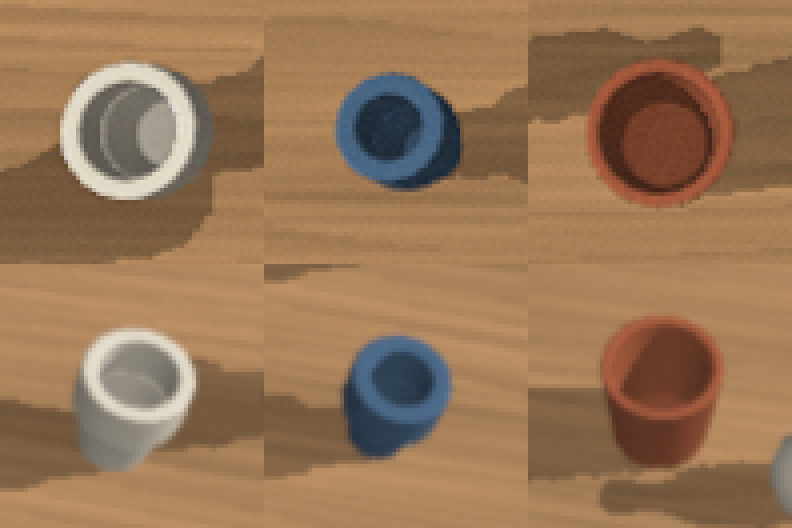

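```bash
cat > h.py <<'E'
import cv2,numpy as np
from cell import monitor,viewer
def P(n):
    i=viewer.camera_info(n);return np.array(i["K"])@np.array(i["camera_from_world"])[:3]
def tri(a,b):
    p=cv2.triangulatePoints(P("top"),P("scene"),np.float64(a).reshape(2,1),np.float64(b).reshape(2,1));return (p[:3]/p[3]).ravel()
def plane(n,uv,z):
    p=P(n);H=np.c_[p[:,:2],p[:,2]*z+p[:,3]];q=np.linalg.solve(H,[*uv,1]);return q[:2]/q[2]
HS={"white":((0,0,90),(179,60,255)),"blue":((95,90,20),(120,255,255)),"terra":((0,140,40),(9,255,255)),"teal":((80,80,40),(95,255,255)),"green":((60,80,20),(79,255,255))}
def rim(im,c,col,bright=True,w=33):
    x,y=map(int,c);x0,y0=x-w,y-w;b=im[y0:y+w,x0:x+w]
    hsv=cv2.cvtColor(b,cv2.COLOR_BGR2HSV);m=cv2.inRange(hsv,*HS[col])
    if bright:
        v=hsv[...,2]; t,_=cv2.threshold(v[m>0].reshape(-1,1),0,255,cv2.THRESH_OTSU); m=m&np.uint8((v>t)*255)
    cs,_=cv2.findContours(m,cv2.RETR_EXTERNAL,cv2.CHAIN_APPROX_NONE);k=max(cs,key=cv2.contourArea)
    e=cv2.fitEllipse(cv2.convexHull(k));return np.array(e[0])+[x0,y0],np.round(e[1],1)
def grab(n,f=None):
    im=viewer.read_camera(n)[...,::-1].copy()
    if f:cv2.imwrite(f"pics/{f}.png",im)
    return im
E
python3 - <<'E'
from h import *
t=cv2.imread("pics/top0.png");s=cv2.imread("pics/scene0.png")
for n,c,a,b in[("med","white",(207,291),(425,230)),("small","blue",(207,222),(426,282)),("large","terra",(326,260),(325,240)),("other","terra",(269,197),(368,294))]:
    p,q=rim(t,a,c),rim(s,b,c);print(n,p,q,tri(p[0],q[0]).round(1))
for n,uv,z in[("books c",(402,250),88),("b",(387,206),88),("b",(424,290),88),("b",(416,205),88),("bud",(281,247),78),("green",(348,152),85),("d",(470,196),60),("d",(580,325),68)]:print(n,plane("top",uv,z).round())
z=lambda im,x,y,w=30:cv2.resize(im[y-w:y+w,x-w:x+w],(360,360),interpolation=0)
cv2.imwrite("pics/zl.png",np.hstack([z(t,517,262),z(s,173,222)]))
E
```

```text
med (array([205.51941872, 290.32508469]), array([32.9, 34.5])) (array([426.84796143, 225.28397751]), array([23.7, 29.2])) [460.6 271.5  70.8]
small (array([205.21735764, 220.62074089]), array([25.4, 26.6])) (array([427.03691101, 278.00651932]), array([20.1, 24. ])) [600.3 279.5  68. ]
large (array([325.58689499, 259.71930695]), array([35.9, 36.2])) (array([326.03770828, 235.99568367]), array([28.4, 35.6])) [523.   37.5  57.9]
other (array([268.05950165, 195.43468857]), array([34.5, 35.3])) (array([368.59594727, 289.54087639]), array([29.3, 32.5])) [651.9 153.7  69.9]
books c [ 540. -111.]
b [626. -83.]
b [ 463. -152.]
b [ 628. -140.]
bud [546. 124.]
green [738.  -7.]
d [ 653. -254.]
d [ 399. -450.]
```

View pics/zl.png

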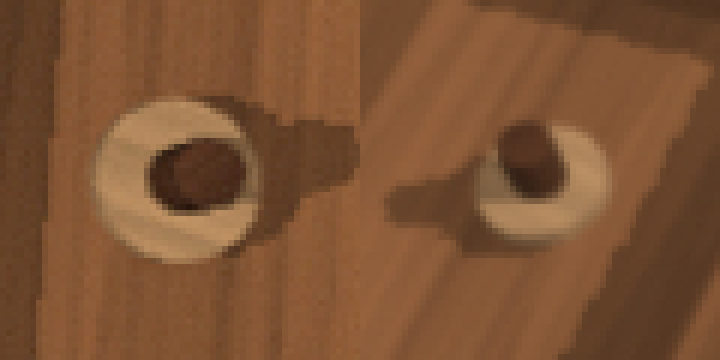

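Lid disc centre is about (516.3,262) in the top view and (173.5,222.3) in the scene. The upright knob leans away from each camera, as expected.

```bash
python3 - <<'E'
from h import *
t=cv2.imread("pics/top0.png");s=cv2.imread("pics/scene0.png")
print("lid",tri((516.3,262),(173.5,222.3)),plane("top",(516.3,262),24),plane("scene",(173.5,222.3),24))
print("knobtop",tri((519.0,260.9),(171.1,220.0)),plane("top",(519.0,260.9),52))
for n,c,a,b,z in[("med","white",(207,291),(425,230),78),("small","blue",(207,222),(426,282),74),("large","terra",(326,260),(325,240),75),("other","terra",(269,197),(368,294),75)]:
    p,q=rim(t,a,c),rim(s,b,c);print(n,plane("top",p[0],z).round(1),plane("scene",q[0],z).round(1))
E
```

```text
lid [ 523.65023982 -354.98051736   19.25679188] [ 523.28636962 -353.4491421 ] [ 526.50985808 -352.34264643]
knobtop [ 525.02553983 -356.75892706   30.93705089] [ 522.9733672  -347.80110323]
med [460.4 269.7] [465.8 269.7]
small [599.  278.5] [603.9 277.6]
large [521.5  36.4] [533.5  39.2]
other [650.6 153.3] [654.5 152.9]
```

Emit:
move_arm --moves '[0,0,0,-0.09,0,0,0,-0.09,-0.24,-0.275,0,0,-0.24,-0.275,0,0,-0.24,-0.275,0,0,-0.24,-0.275,0,0,-0.24,-0.275,0,0,-0.24,-0.275,0,0,-0.24,-0.275,0,0,-0.24,-0.275,0,0]' --claw 95

```text
t: 1.35
eef_pos: [462.7, 269.6, 214.5]
tcp_rot: [3.142, -0.0, -3.14]
ft_force: [0.5, 0.8, 0.5]
opening: 0.998
grip_force: 0.0
```

Emit:
move_arm --moves '[0,0,0.274,0,0,0,0.274,0,0,0,0.274,0,0,0,0.274,0,0,0,0,0]'

```text
t: 1.98
eef_pos: [460.5, 270.5, 48.1]
tcp_rot: [-3.14, -0.005, -3.14]
ft_force: [0.2, 0.6, 0.7]
opening: 0.998
grip_force: 0.0
```

Emit:
move_arm --moves '[0,0,0,0,0,0,0,0,0,0,0,0,0,0,0,0,0,0,0,0,0,0,0,0]' --claw 30

```text
t: 2.72
eef_pos: [462.2, 271.3, 51.3]
tcp_rot: [3.141, 0.002, -3.14]
ft_force: [-0.3, -1.3, 8.4]
opening: 0.709
grip_force: 30.0
```

Emit:
move_arm --moves '[0,0,-0.245,0,0,0,-0.245,0,0,0,-0.245,0,-0.083,-0.311,0,0,-0.083,-0.311,0,0,-0.083,-0.311,0,0,-0.083,-0.311,0,0,-0.083,-0.311,0,0,0,0,0,0]'

```text
t: 3.85
eef_pos: [525.1, 35.4, 160.6]
tcp_rot: [-3.141, 0.0, 3.14]
ft_force: [0.3, 0.5, -1.8]
opening: 0.712
grip_force: 30.0
```

```bash
python3 - <<'E'
from h import *
t=grab("top","t1");s=grab("scene","s1");st=monitor.state();print(st["eef_pos"],st["opening"],st["ft_force"])
x,y=P("scene")@[524,37,120,1] @np.eye(3)[:,:2]/(P("scene")@[524,37,120,1])[2]
x,y=int(x),int(y)
a=cv2.resize(s[y-60:y+60,x-60:x+60],(480,480),interpolation=0)
b=cv2.resize(t[190:310,266:346],(320,480),interpolation=0)
cv2.imwrite("pics/z1.png",np.hstack([a,b]));print(x,y)
E
```

```text
[524.27555987  37.76994078 160.49071057] 0.7126394874130062 [-0.86215792  0.56347349 -2.24335018]
326 221
```

View pics/z1.png

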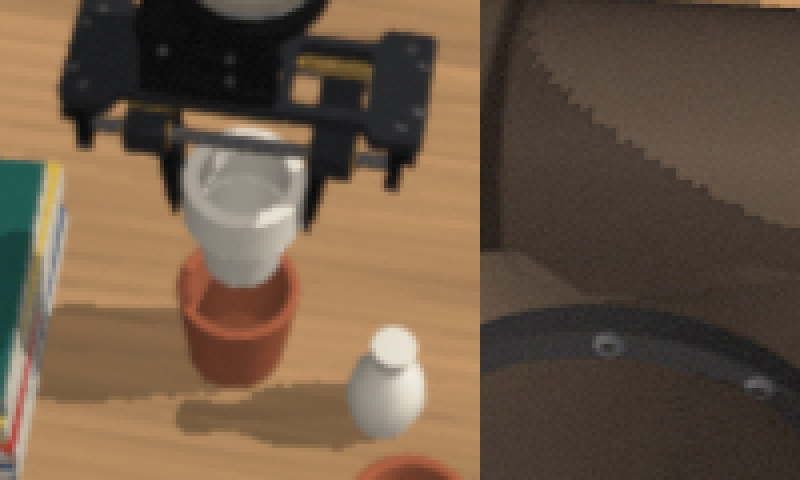

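```bash
python3 - <<'E'
from h import *
def pr(p):
    q=P("scene")@[*p,1];return (q[:2]/q[2]).round(2)
for p in [(524.5,37,110.5),(546,37,110.5),(523,37,75),(560,37,75),(486,37,75),(523,74,75),(523,0,75),(552,37,0)]:print(p,pr(p))
s=cv2.imread("pics/scene0.png")
hsv=cv2.cvtColor(s,cv2.COLOR_BGR2HSV);m=cv2.inRange(hsv,*HS["terra"])[200:270,295:352]
ys,xs=np.nonzero(m);print(xs.min()+295,xs.max()+295,ys.min()+200,ys.max()+200)
E
```

```text
(524.5, 37, 110.5) [326.01 224.33]
(546, 37, 110.5) [324.52 232.14]
(523, 37, 75) [325.8  232.12]
(560, 37, 75) [323.29 245.39]
(486, 37, 75) [328.23 219.29]
(523, 74, 75) [341.35 234.36]
(523, 0, 75) [310.36 229.9 ]
(552, 37, 0) [323.35 258.23]
311 339 221 256
```

Emit:
move_arm --moves '[0,-0.007,0.2,0,0,0,0.1,0,0,0,0.07,0,0,0,0.05,0,0,0,0.04,0,0,0,0.02,0,0,0,0,0]'

```text
t: 4.82
eef_pos: [524.5, 36.9, 88.4]
tcp_rot: [3.142, -0.0, -3.14]
ft_force: [-0.2, -0.1, -2.4]
opening: 0.714
grip_force: 30.0
```

Emit:
move_arm --moves '[0,0,0.015,0,0,0,0.015,0,0,0,0.012,0,0,0,0,0]'

```text
t: 5.32
eef_pos: [524.7, 36.6, 83.0]
tcp_rot: [-3.141, 0.001, -3.14]
ft_force: [-4.3, -4.0, 10.3]
opening: 0.716
grip_force: 30.0
```

Emit:
move_arm --moves '[0.008,-0.007,0,0,0,0,0.006,0,0,0,0.006,0,0,0,0,0,0,0,0,0]'

```text
t: 5.95
eef_pos: [524.4, 36.1, 82.8]
tcp_rot: [3.141, 0.004, -3.14]
ft_force: [-5.6, 0.7, 29.5]
opening: 0.709
grip_force: 30.0
```

Emit:
move_arm --moves '[0.004,0,-0.01,0,0,0,0,0,0,0,0,0,0,0,0,0]' --claw 82

```text
t: 6.45
eef_pos: [522.7, 35.9, 81.6]
tcp_rot: [3.141, -0.0, -3.14]
ft_force: [1.1, 0.6, -0.2]
opening: 0.863
grip_force: 0.0
```

Emit:
move_arm --moves '[0,0,-0.15,0,0,0,-0.35,0,0,0,-0.35,0,-0.1,0.4,0,0,-0.1,0.4,0,0,-0.1,0.4,0,0,-0.1,0.4,0,0]'

```text
t: 7.32
eef_pos: [582.5, 278.0, 209.2]
tcp_rot: [-3.142, -0.0, -3.14]
ft_force: [0.5, -0.5, 0.6]
opening: 0.862
grip_force: 0.0
```

```bash
python3 - <<'E'
from h import *
t=grab("top","t2");s=grab("scene","s2");st=monitor.state();print(st["t"],st["eef_pos"],st["opening"],st["ft_force"])
p,q=rim(t,(326,258),"white"),rim(s,(327,222),"white");print(p,q,plane("top",p[0],109),plane("scene",q[0],109))
p=rim(t,(326,260),"terra",False);print(p)
z=lambda im,x,y,w=35:cv2.resize(im[y-w:y+w,x-w:x+w],(400,400),interpolation=0)
cv2.imwrite("pics/z2.png",np.hstack([z(t,326,260),z(s,326,225)]))
E
```

```text
7.425 [582.48923972 280.91308373 208.47198964] 0.861468432491489 [-0.85769831 -0.69174496 -0.14274365]
(array([324.10847855, 257.51464462]), array([34.3, 34.9])) (array([326.6776123 , 226.34608078]), array([25.9, 31.4])) [522.41667541  37.88616399] [528.72252705  39.25393086]
(array([325.43836594, 259.83527374]), array([35.6, 36.1]))
```

View pics/z2.png

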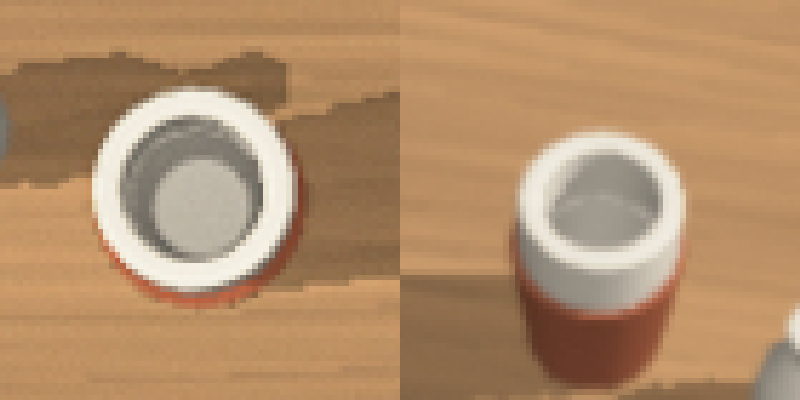

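White is seated upright in the terracotta pot: the band sits just above its rim, and the axis reads about (522,38) from the top. Next is the blue pot.

Emit:
move_arm --moves '[-0.125,-0.007,0,0,0,0,0.273,0,0,0,0.273,0,0,0,0.273,0,0,0,0.273,0,0,0,0,0]' --claw 90

```text
t: 8.18
eef_pos: [599.5, 273.9, 42.8]
tcp_rot: [-3.14, -0.006, -3.14]
ft_force: [0.7, 0.3, -0.2]
opening: 0.945
grip_force: 0.0
```

Emit:
move_arm --moves '[0,0,0,0,0,0,0,0,0,0,0,0,0,0,0,0,0,0,0,0,0,0,0,0]' --claw 20

```text
t: 8.93
eef_pos: [601.5, 275.2, 46.4]
tcp_rot: [3.141, 0.001, -3.14]
ft_force: [-0.2, -0.6, 6.3]
opening: 0.595
grip_force: 29.9
```

Emit:
move_arm --moves '[0,0,-0.21,0,0,0,-0.21,0,0,0,-0.21,0,0,0,-0.21,0,0.102,-0.319,0,0,0.102,-0.319,0,0,0.102,-0.319,0,0,0.102,-0.319,0,0,0.102,-0.319,0,0,0,0,0,0]'

```text
t: 10.18
eef_pos: [524.0, 33.2, 171.6]
tcp_rot: [-3.141, -0.001, 3.14]
ft_force: [0.7, 0.7, -2.6]
opening: 0.591
grip_force: 29.9
```

```bash
python3 - <<'E'
from h import *
s=grab("scene","s3");st=monitor.state();print(st["t"],st["eef_pos"],st["opening"],st["ft_force"])
hsv=cv2.cvtColor(s,cv2.COLOR_BGR2HSV);m=cv2.inRange(hsv,*HS["blue"])[170:240,300:352]
k=max(cv2.findContours(m,0,1)[0],key=cv2.contourArea)
print(cv2.boundingRect(k))
for v in range(m.shape[0]):
    xs=np.nonzero(m[v])[0]
    if len(xs)>3 and v%3==0:print(v+170,xs.min()+300,xs.max()+300)
def pr(p):
    q=P("scene")@[*p,1];return (q[:2]/q[2]).round(1)
e=st["eef_pos"];print(pr((e[0],e[1],e[2]-46)),pr((e[0]+17,e[1],e[2]-46)))
cv2.imwrite("pics/z3.png",cv2.resize(s[165:265,280:380],(500,500),interpolation=0))
E
```

```text
10.225 [524.72821078  34.52014576 171.65565737] 0.5969141505054082 [ 0.40836517  0.20309448 -1.0960638 ]
(12, 24, 27, 32)
197 315 335
200 312 337
203 312 338
206 313 337
209 314 337
212 315 337
215 316 334
218 319 331
221 320 331
224 322 328
[325.  220.5] [323.8 226.8]
```

View pics/z3.png

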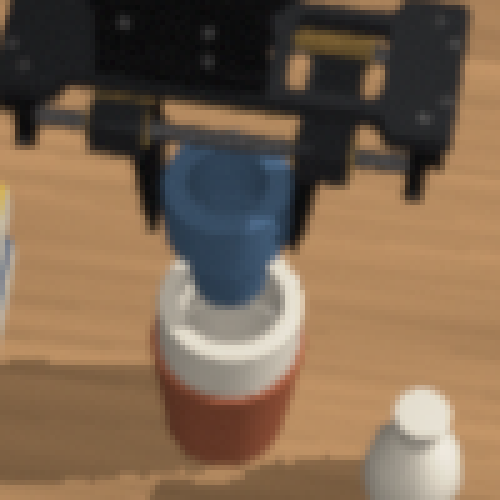

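Emit:
move_arm --moves '[0,0.011,0.12,0,0,0,0.08,0,0,0,0.06,0,0,0,0.04,0,0,0,0.03,0,0,0,0,0]'

```text
t: 10.98
eef_pos: [525.0, 37.3, 121.9]
tcp_rot: [3.142, -0.0, -3.14]
ft_force: [0.5, 0.4, -1.3]
opening: 0.596
grip_force: 29.9
```

Emit:
move_arm --moves '[0,0,0.015,0,0,0,0.015,0,0,0,0.01,0,0,0,0,0]'

```text
t: 11.48
eef_pos: [525.1, 37.2, 116.4]
tcp_rot: [-3.142, 0.0, -3.14]
ft_force: [-1.3, -1.4, 3.2]
opening: 0.594
grip_force: 29.9
```

Emit:
move_arm --moves '[0.006,-0.005,0,0,0,0,0.006,0,0,0,0.004,0,0,0,0,0]'

```text
t: 11.98
eef_pos: [525.1, 36.5, 115.8]
tcp_rot: [-3.142, 0.003, -3.139]
ft_force: [0.1, 2.4, 13.3]
opening: 0.594
grip_force: 29.9
```

Emit:
move_arm --moves '[0,0,-0.006,0,0,0,0,0,0,0,0,0,0,0,0,0]' --claw 72

```text
t: 12.48
eef_pos: [524.0, 36.5, 115.3]
tcp_rot: [3.142, -0.0, -3.14]
ft_force: [-0.5, 0.1, 0.4]
opening: 0.755
grip_force: 0.0
```

Emit:
move_arm --moves '[0,0,-0.1,0,0,0,-0.3,0,0,0,-0.3,0,0,-0.37,0,0,0,-0.37,0,0,0,-0.37,0,0,0,-0.37,0,0,0,-0.37,0,0,0,-0.37,0,0,0,-0.37,0,0]'

```text
t: 13.72
eef_pos: [524.6, -353.9, 221.6]
tcp_rot: [-3.141, 0.001, -3.14]
ft_force: [0.3, -0.2, 0.4]
opening: 0.759
grip_force: 0.0
```

```bash
python3 - <<'E'
from h import *
t=grab("top","t4");s=grab("scene","s4");st=monitor.state();print(st["t"],st["eef_pos"],st["opening"],st["ft_force"])
p,q=rim(t,(325,255),"blue"),rim(s,(326,208),"blue");print(p,q,plane("top",p[0],143),plane("scene",q[0],143))
z=lambda im,x,y,w=35:cv2.resize(im[y-w:y+w,x-w:x+w],(400,400),interpolation=0)
cv2.imwrite("pics/z4.png",np.hstack([z(t,326,260),z(s,326,225)]))
E
```

```text
13.825 [ 524.1743752  -356.6987077   220.93544624] 0.758910748493551 [-0.22272303 -0.10938334 -0.42510862]
(array([323.27280426, 255.3429184 ]), array([28.8, 29.5])) (array([326.90081024, 218.52017975]), array([21.4, 25.1])) [522.98675162  37.93595457] [530.27254521  39.26239744]
```

View pics/z4.png

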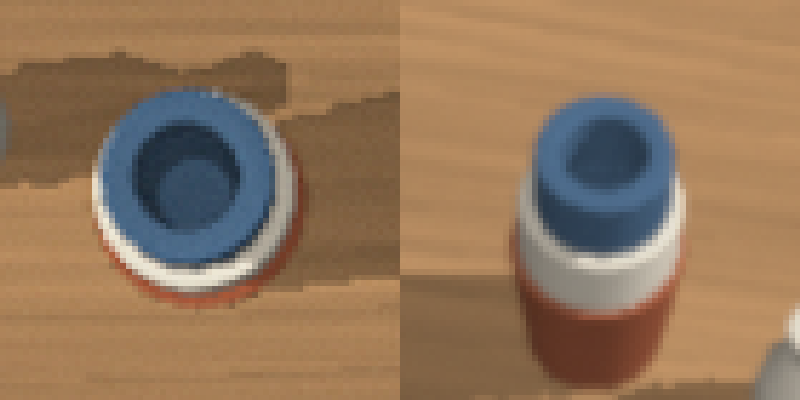

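Blue is seated, upright and concentric. Now lowering onto the lid knob.

Emit:
move_arm --moves '[0,0,0.29,0,0,0,0.29,0,0,0,0.29,0,0,0,0.28,0,0,0,0.08,0,0,0,0.05,0,0,0,0,0]' --claw 60

```text
t: 14.7
eef_pos: [525.3, -352.2, 29.5]
tcp_rot: [-3.141, 0.001, -3.14]
ft_force: [-0.4, -0.2, 0.4]
opening: 0.632
grip_force: 0.0
```

```bash
python3 - <<'E'
from h import *
s=grab("scene","s5");st=monitor.state();print(st["t"],st["eef_pos"],st["opening"],st["ft_force"])
cv2.imwrite("pics/z5.png",cv2.resize(s[170:260,125:225],(600,540),interpolation=0))
E
```

```text
14.75 [ 525.35514251 -352.3253948    29.78730728] 0.6328871683301146 [ 0.27655125  0.98216544 -0.36464446]
```

View pics/z5.png

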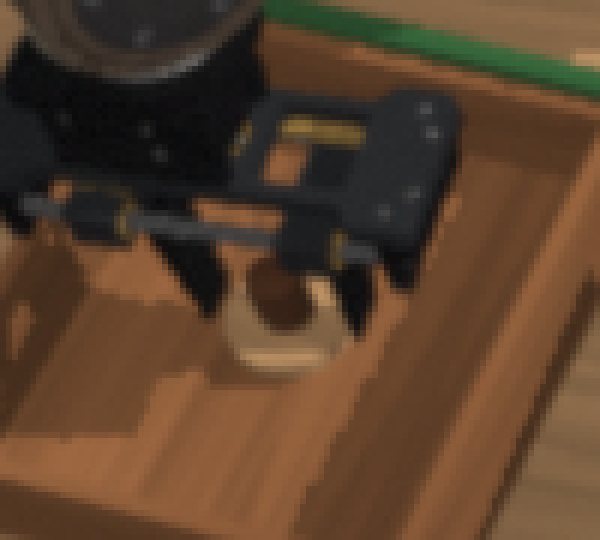

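The knob sits midway between the fingers, so I'll lower 2 mm and close.

Emit:
move_arm --moves '[0,0,0.013,0,0,0,0,0,0,0,0,0,0,0,0,0,0,0,0,0,0,0,0,0,0,0,0,0]' --claw 5

```text
t: 15.62
eef_pos: [524.9, -352.1, 26.6]
tcp_rot: [-3.142, 0.0, -3.14]
ft_force: [-0.4, -0.6, 2.4]
opening: 0.245
grip_force: 30.0
```

Emit:
move_arm --moves '[0,0,-0.3,0,0,0,-0.3,0,0,0,-0.3,0,0,0,-0.3,0,0,0.1,0,0,0,0.2,0,0,0,0.3,0,0,0,0.3,0,0,0,0.3,0,0]'

```text
t: 16.75
eef_pos: [523.7, -170.0, 205.3]
tcp_rot: [3.141, -0.002, -3.14]
ft_force: [-0.8, -0.1, -1.1]
opening: 0.248
grip_force: 30.0
```

Emit:
move_arm --moves '[0,0.3,0,0,0,0.3,0,0,0,0.3,0,0,0,0.25,0,0,0,0.15,0,0,0,0.09,0,0,0,0,0,0,0,0,0,0]'

```text
t: 17.75
eef_pos: [524.0, 35.9, 206.3]
tcp_rot: [-3.142, -0.0, -3.14]
ft_force: [-0.7, -0.7, -0.5]
opening: 0.249
grip_force: 30.0
```

```bash
python3 - <<'E'
from h import *
s=grab("scene","s6")
for _ in range(4):
    st=monitor.state();print(st["t"],st["eef_pos"],st["tcp_rot"],st["opening"]);grab("scene")
cv2.imwrite("pics/z6.png",cv2.resize(s[160:260,275:375],(600,600),interpolation=0))
E
```

```text
17.8 [524.06878845  35.74628593 206.35272591] [ 3.14158136e+00 -2.45571091e-04 -3.14047530e+00] 0.24521405738319868
17.85 [524.09703747  35.71733267 206.39319889] [ 3.14157548e+00 -1.35810193e-04 -3.14062897e+00] 0.24794197389856157
17.9 [524.11236131  35.76190635 206.45878541] [ 3.14157284e+00 -4.60970581e-05 -3.14064243e+00] 0.2466304183883967
17.95 [524.12960387  35.83555816 206.48681006] [ 3.14154439e+00  3.82153873e-05 -3.14059735e+00] 0.24474926016177045
```

View pics/z6.png

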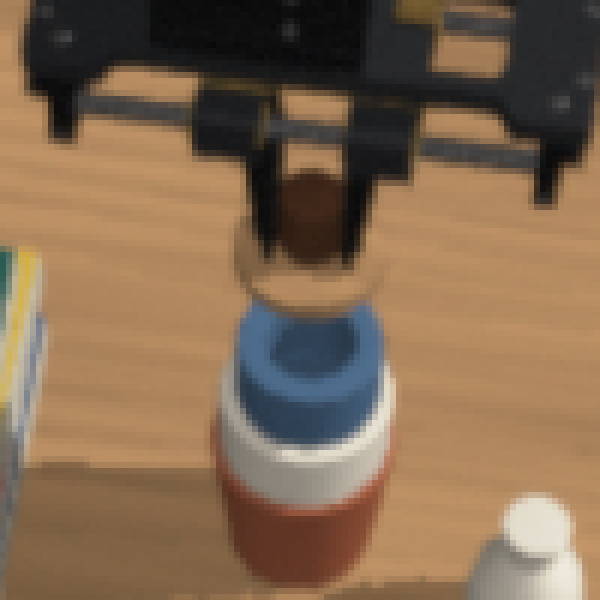

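The lid disc is centred on the blue rim in u (both about 326.9), so I'll lower to a 15 mm gap.

Emit:
move_arm --moves '[0,0,0.1,0,0,0,0.06,0,0,0,0.033,0,0,0,0,0,0,0,0,0,0,0,0,0]'

```text
t: 18.75
eef_pos: [524.2, 36.5, 177.9]
tcp_rot: [3.142, 0.001, -3.14]
ft_force: [0.4, 0.3, -0.5]
opening: 0.243
grip_force: 30.0
```

```bash
python3 - <<'E'
from h import *
s=grab("scene","s7");st=monitor.state();print(st["t"],st["eef_pos"],st["tcp_rot"],st["grip_force"])
s6=cv2.imread("pics/s6.png")
# lid disc bottom-front / extents vs blue rim, predicted from scene-calibrated blue axis
def pr(p):
    q=P("scene")@[*p,1];return (q[:2]/q[2]).round(1)
z=st["eef_pos"][2]
print("pred disc lower front edge",pr((530.3+28,39.2,z-11)),"upper front",pr((530.3+28,39.2,z-3)),"blue front rim",pr((530.3+28,39.2,143)))
cv2.imwrite("pics/z7.png",cv2.resize(s[160:230,290:360],(600,600),interpolation=0))
E
```

```text
18.8 [524.19334555  36.47704185 177.82721482] [ 3.14154488e+00  5.46495028e-04 -3.13961309e+00] 29.999954402446747
pred disc lower front edge [325.1 222.9] upper front [325.1 220.8] blue front rim [324.9 229. ]
```

View pics/z7.png

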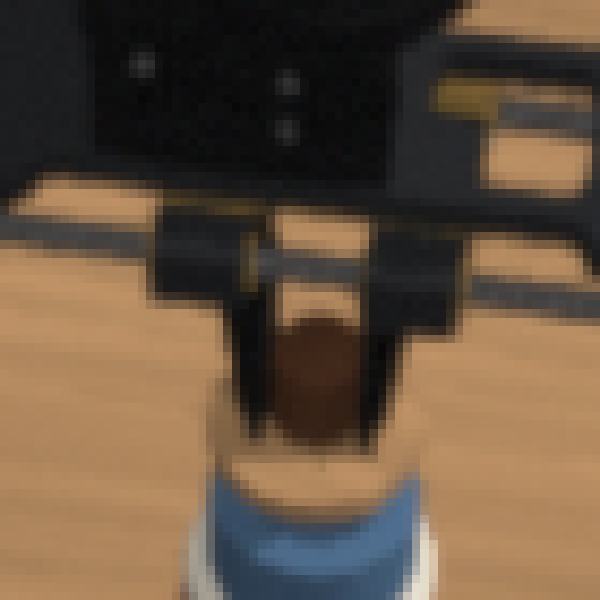

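The lid's front edge sits 6.2 px above the blue rim, against 6.1 px predicted for a concentric 15 mm gap. Handing in.

```bash
python3 -c "
from cell import order
print(order.job_done())"
```

```text
the job is handed in; nothing more can be done
None
```

I handed the job in at about 19 s of the 72 s limit: the white pot is nested in the terracotta pot, the blue pot in the white one, and the lid is held level and centred about 15 mm above the blue mouth. The hand-in returned no verdict, so the result rests on my own camera and pose checks.

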